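# Seat the cross-pinned plug in its slotted housing

## Robot

A 6-joint arm with a two-finger parallel gripper is mounted at the origin on a cart in front of the work surface, level with it; the furniture and walls round the work are solid. World frame = base frame: x ahead of the robot, y to its left, z up, the work surface at z = 0. Lengths are in m, angles in rad, forces in N, time in s.
With the tool pointing down it reaches from about 0.35 to 0.925 m from the base axis. Payload 6.4 kg.
Tool frame: the origin (TCP) lies between the finger pads; the fingertips stand bot.finger_overhang ahead of it and the grasp point (between the pads) lies 3 mm ahead of it (bot.finger_overhang is the distance from the TCP to the fingertips, in m); z points along the fingers, y is the line along which they close (so a half turn about z gives the same grasp; the last joint's range is limited). The gripper opens to 85 mm and grips with 20 to 120 N. Pads are 22 mm wide; open, the fingers measure 114 mm over their backs; the gripper's body (76 mm by 85 mm) begins 54 mm behind the grasp point. The pads swing forward as they close: fully open they stand 13 mm farther back than shut.
Start: joints at [-1.48, 0.245, 1.558, -0, 1.339, -0.174], TCP at [0.17, -0.627, 0.253] pointing down, gripper open.
Joint ranges: [-3.13, 3.13], [-1.02, 2.26], [0.13, 2.54], [-0.95, 4.09], [0.21, 2.88], [-2.74, 2.74]. Speed limits (rad/s): [2.57, 2.57, 3.14, 3.14, 3.14, 3.14].

## Interface

Orientations are given as [roll, pitch, yaw] about the fixed x, y, z axes, in that order (R = Rz(yaw) Ry(pitch) Rx(roll)).
In Python, from station import bot gives the robot as it stands.
- The arm moves only by the shell command python3 -m creep 'ROWS' [OPENING] [FORCE]. ROWS is JSON, a list of rows, each an object of numbers: "dx", "dy", "dz": the shift along the tool's x, y, z in units of 0.03 m (1.0 is 0.03 m); "ax", "ay", "az": the turn, a rotation vector about the tool's x, y, z in units of 4 degrees (1.0 is 4 degrees). In form: [{"dx": .., "dy": .., "dz": .., "ax": .., "ay": .., "az": ..}, ...]. A call has 1 to 5 rows; each row shifts and turns the commanded pose from where the row before left it, along the tool's axes as they then stand; what a row does not reach is not made up. A row lasts 1/12 s, in which the tool goes at most 41.7 mm and 7.16 degrees, less where a joint would pass 70% of its speed; a pose out of reach is approached as far as the arm can. A call with a number of a shift or a turn outside -1 to 1 is refused whole. A call with a gripper value outside its range is refused whole. OPENING is the opening, from 0 (shut) to 1 (fully open), set as the call begins (- or left out, the last holds). The fingers move at their own pace and stop on an object; FORCE is the grip in N (left out, the last holds). Time passes only in rows, so rows that do not move let the fingers close. It gives the time, the measured TCP pose, the force, the opening and the grip force at its end, in the units of the state.
- bot.observe(): the state, without advancing time (a new reading comes with each control period).
- bot.snapshot(name): name is "scene" or "top" or "wrist"; returns a dict with "frame" (400x640x3 uint8, blue, green, red), "fx", "fy", "cx", "cy" (pixels), "R" (3x3) and "t" (3): a world point X has camera coordinates R X + t. Camera axes: x right, y down, z forward; pixel columns grow to the right and rows downward; lengths in m; the calibration is good to about 2 mm. A picture is of the moment at which its call begins. There is no depth.
- bot.hand_in(): hands the job in; it is judged then, once.
The state is a dict: "t": time; "joint_pos": joint angles; "joint_vel": joint speeds; "tau": joint torques, N m; "ee_pos": TCP position; "ee_rot": TCP orientation; "force": force on the tool from outside, world axes, zero at the start; "wrist_torque": the same for the moment, N m; "finger_gap": opening from 0.0 (shut) to 1.0 (fully open); "gripper_force": force on a finger pad.
Only numpy, scipy, OpenCV 4.12 (cv2) and the standard library are available. Lean on these libraries where they do the work, as an engineer would, in place of code of your own. Each camera call takes 0.05 s, during which the arm holds its last target. There are 200 camera calls.

## Task

Two round aluminium housings on the bench each hold a steel plug with a cross-pin and an upright grip tab. One plug is already home; the other stands proud because its pin lies across the rim instead of in the two slots. Take the proud plug by its tab and turn it, pressing only lightly, until the pin drops fully into the slots, then let go; leave the other plug as it is.

Things in the scene. Friction and masses are not known exactly. Their poses are not given: they have to be found in the camera images.
- plug_tab (a point): Proud plug, 0.4 kg, loose: centre of its upright dark steel tab (48 long x 12 thick x 48 tall; x along tab, y across, z up). Tab stands on a 43 mm round hub; a 14 mm thick, 74 mm long level pin crosses the hub parallel to x, its axis 35 mm below this point. Starts 42 mm above the rim, pin 40-83 deg anticlockwise (from above) of the slots: turn it clockwise. Fully home 26 mm above the rim.
- housing_rim (a point): Housing of the proud plug: round aluminium casting, 104 mm across, 66 mm tall, on a 120 mm foot flange, bolted down. This point: centre of its 47 mm bore, which centres the hub, at rim height. Two opposite slots 24 mm wide, 16 mm deep cut right through the rim wall along x of this frame (+x and -x); z up. Half a turn of the plug makes no difference.
- seated_plug_tab (a point): The other plug, alike, in a like housing, already home with its pin down in the slots: centre of its tab (48 long x 12 thick x 48 tall; x along the tab, z up), 26 mm above its rim. Leave it as it is.
Things that resemble listed ones, but are neither listed nor needed, are in the scene too. What is shaped like the part that bears plug_tab but orange or red is not meant.

How it is judged:
At the end, for the whole second after the job is handed in: The plug that stood proud is fully home and let go: the centre of its tab less than 31 mm above the rim (26 mm when right down) and within 12 mm of the bore's axis, the pin within 20 degrees of the slots, the plug upright within 10 degrees (z of plug_tab in the frame of housing_rim below 0.031 m and horizontal distance between plug_tab and housing_rim below 0.012 m and angle between the x axis of plug_tab and the x axis of housing_rim, either way round below 0.35 rad and angle between plug_tab's own z axis and vertical below 0.17 rad); the robot touches nothing.
It fails at once if the plug that was already home is shifted or lifted by more than 10 mm (distance of seated_plug_tab from where it was at the start of the episode above 0.01 m).
It fails at once if the plug is forced against its housing with more than 100 N (contact force between plug and housing above 100 N).
It also fails if it takes over 32 s, if anything falls off the work surface, if the arm or the gripper's body presses on something with over 40 N, if the wrist force passes 120 N, or if a joint passes its speed limit or range.

## Working session

There is one attempt and no reset: what is moved stays moved. The work goes in short steps, Python scripts to look and compute and a shell command to move; the robot and the scene stay as the last step left them, time stands still between calls to the robot, and variables do not carry over. Pictures are saved under pics/ and viewed, at most 10 in all, crops included, and the job is handed in when it is done.

```bash
mkdir -p pics; python3 - <<'E'
from station import bot
import cv2,numpy as np
s=bot.observe();print(s['t'],s['ee_pos'],s['ee_rot'],s['finger_gap'],bot.finger_overhang)
for n in ['scene','top','wrist']:
    d=bot.snapshot(n);cv2.imwrite(f'pics/{n}0.png',d['frame']);np.savez(f'pics/{n}0.npz',**d)
    print(n,d['fx'],d['fy'],d['cx'],d['cy'],np.round(d['R'],3).tolist(),np.round(d['t'],3))
E
```

```text
0.0 [ 0.17009913 -0.62680891  0.25218013] [-3.13968546e+00 -3.47024163e-04  2.64805358e-01] 1.0047528698054868 0.022
scene 451.26540036612624 451.26540036612624 328.14307477206677 198.83127999644537 [[-0.874, -0.486, 0.007], [-0.24, 0.419, -0.876], [0.423, -0.767, -0.483]] [0.499 0.213 0.994]
top 361.139502443241 361.139502443241 316.65709475191164 199.1692287268046 [[0.014, -1.0, 0.002], [-0.985, -0.014, -0.171], [0.171, 0.001, -0.985]] [0.044 0.543 0.94 ]
wrist 335.5001510748864 335.5001510748864 320.57975544775815 199.14132701245717 [[0.262, -0.965, -0.001], [-0.92, -0.25, 0.301], [-0.29, -0.077, -0.954]] [-0.649 -0.038  0.379]
```

View pics/top0.png

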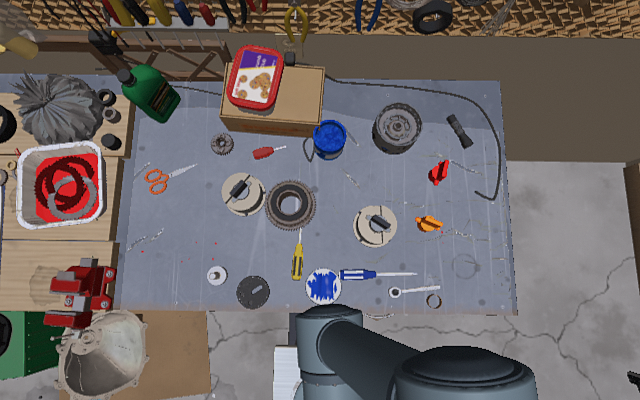

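View pics/scene0.png

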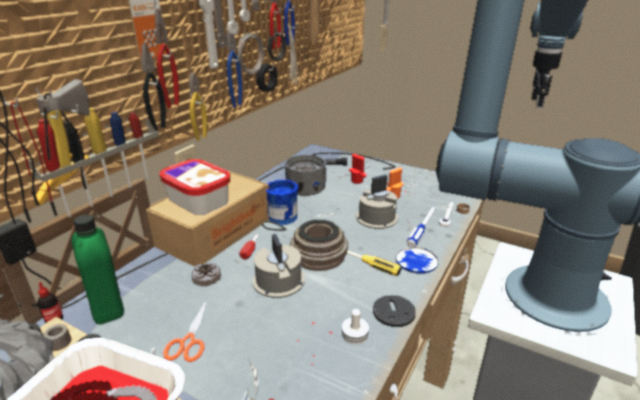

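The top view shows two housings with dark tabs, at (242,192) and (376,225). The look-alikes are the orange plug (428,224), the red plug (440,172), a dark disc with a tab (253,291) and a grey pot (397,128). Next I'll check the two housings close up.

```bash
python3 - <<'E'
import cv2,numpy as np
t=cv2.imread('pics/top0.png');s=cv2.imread('pics/scene0.png')
c=[t[160:225,205:280],t[193:258,338:413],s[226:300,240:315],s[165:239,340:415]]
c=[cv2.resize(x,(400,300),interpolation=cv2.INTER_CUBIC) for x in c]
cv2.imwrite('pics/c1.png',np.vstack([np.hstack(c[:2]),np.hstack(c[2:])]))
E
```

```text
(no output)
```

View pics/c1.png

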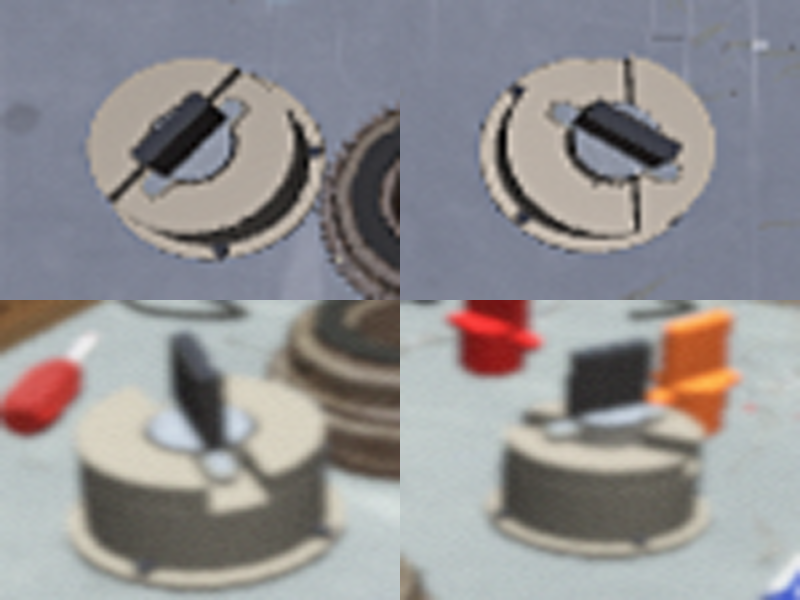

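The right housing (376,225) is the proud one: its pin lies about 60° anticlockwise of the slots. The left plug's pin is parallel to its slots, so it is home. Now I'll estimate positions.

```bash
cat > h.py <<'E'
import numpy as np
def ray(d,u,v,z):
    R=np.array(d['R']);t=np.array(d['t']);C=-R.T@t
    r=R.T@np.array([(u-d['cx'])/d['fx'],(v-d['cy'])/d['fy'],1]);return C+r*(z-C[2])/r[2]
def proj(d,X):
    p=np.array(d['R'])@X+np.array(d['t']);return d['fx']*p[0]/p[2]+d['cx'],d['fy']*p[1]/p[2]+d['cy']
def tri(d1,p1,d2,p2):
    A=[];b=[];
    M=np.zeros((3,3));q=np.zeros(3)
    for d,p in((d1,p1),(d2,p2)):
        C=ray(d,*p,0);r=ray(d,*p,.1)-C;r/=np.linalg.norm(r);P=np.eye(3)-np.outer(r,r);M+=P;q+=P@C
    return np.linalg.solve(M,q)
E
python3 - <<'E'
from h import *
d=dict(np.load('pics/top0.npz'));s=dict(np.load('pics/scene0.npz'))
print('cam',-d['R'].T@d['t'])
k=lambda x,y:(338+(x-400)*75/400,193+y*65/300)
# rim circle (rim top outline) crop centre ~ (613,148)
print('rim',ray(d,*k(612,143),.066))
for p in [(585,112),(672,158),(630,135)]: print(ray(d,*k(*p),.132), ray(d,*k(*p),.108))
ks=lambda x,y:(340+(x-400)*75/400,165+(y-300)*74/300)
print('tri tab',tri(d,k(630,128),s,ks(609,345)))
print('seated', ray(d,205+185*75/400,160+130*65/300,.1))
E
```

```text
cam [0.37388304 0.05108289 1.01895366]
rim [ 0.47495472 -0.11096401  0.066     ]
[ 0.48443204 -0.08746913  0.132     ] [ 0.48742338 -0.0912182   0.108     ]
[ 0.46033104 -0.12730847  0.132     ] [ 0.46267023 -0.13213554  0.108     ]
[ 0.47236349 -0.10812893  0.132     ] [ 0.47502827 -0.11243703  0.108     ]
tri tab [ 0.47571244 -0.10864348  0.13062333]
seated [0.55944468 0.25183924 0.1       ]
```

```bash
python3 -m creep '[{"dx":0.71,"dy":-0.7},{"dx":0.71,"dy":-0.7},{"dx":0.71,"dy":-0.7},{"dx":0.71,"dy":-0.7},{"dx":0.71,"dy":-0.7}]' 1
python3 -m creep '[{"dx":0.71,"dy":-0.7},{"dx":0.71,"dy":-0.7},{"dx":0.71,"dy":-0.7},{"dx":0.71,"dy":-0.7},{"dx":0.71,"dy":-0.7}]'
python3 -m creep '[{"dx":0.71,"dy":-0.7},{"dx":0.71,"dy":-0.7},{"dx":0.71,"dy":-0.7},{"dx":0.71,"dy":-0.7},{"dx":0.71,"dy":-0.7}]'
python3 -m creep '[{"dx":0.71,"dy":-0.7},{"dx":0.71,"dy":-0.7},{"dx":0.71,"dy":-0.7},{"dx":0.71,"dy":-0.7},{"dx":0.71,"dy":-0.7}]'
python3 -m creep '[{"az":-1},{"az":-1},{"az":-1},{"az":-1},{"az":-1}]'
python3 -m creep '[{"az":-1},{"az":-1},{"az":-1},{"az":-1},{"az":-1}]'
python3 -m creep '[{"az":-1},{},{}]'
python3 - <<'E'
from station import bot
import cv2,numpy as np
s=bot.observe();print(s['t'],s['ee_pos'],s['ee_rot'],s['joint_pos'])
d=bot.snapshot('wrist');cv2.imwrite('pics/w1.png',d['frame']);np.savez('pics/w1.npz',**d)
E
```

```text
0.15 [ 0.17007185 -0.62694508  0.2524589 ] [-3.14014611e+00 -2.54787037e-04  2.64801432e-01] [-1.48011709e+00  2.45612868e-01  1.55873518e+00  3.38167446e-07
  1.33871342e+00 -1.74122456e-01]$[0]: bad value
$[0]: bad value
$[0]: bad value
$[0]: bad value
$[0]: bad value
$[0]: bad value
$[0]: bad value
```

View pics/w1.png

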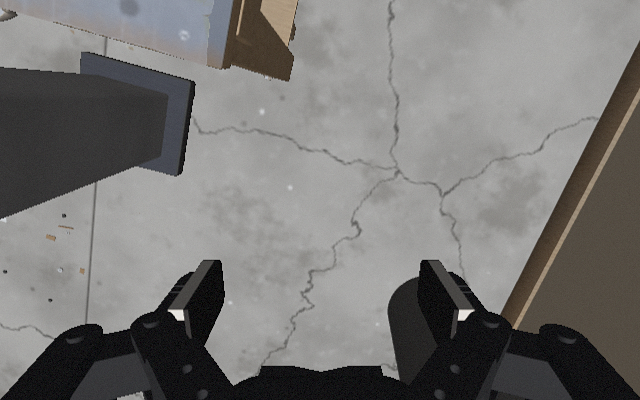

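The calls were refused because every field is needed, so the arm hasn't moved. The picture shows only the fingers over the floor. I'll write full rows.

```bash
python3 -m creep '[{"dx":0.71,"dy":-0.7,"dz":0,"ax":0,"ay":0,"az":0},{"dx":0.71,"dy":-0.7,"dz":0,"ax":0,"ay":0,"az":0},{"dx":0.71,"dy":-0.7,"dz":0,"ax":0,"ay":0,"az":0},{"dx":0.71,"dy":-0.7,"dz":0,"ax":0,"ay":0,"az":0},{"dx":0.71,"dy":-0.7,"dz":0,"ax":0,"ay":0,"az":0}]' 1
```

```text
t: 0.62
ee_pos: [0.2459, -0.4968, 0.253]
ee_rot: [-3.141, -0.0, 0.264]
force: [-0.1, -0.6, -0.1]
finger_gap: 0.998
gripper_force: 0.0
```

```bash
for i in 1; do
python3 -m creep '[{"dx":0.71,"dy":-0.7,"dz":0,"ax":0,"ay":0,"az":0},{"dx":0.71,"dy":-0.7,"dz":0,"ax":0,"ay":0,"az":0},{"dx":0.71,"dy":-0.7,"dz":0,"ax":0,"ay":0,"az":0},{"dx":0.71,"dy":-0.7,"dz":0,"ax":0,"ay":0,"az":0},{"dx":0.71,"dy":-0.7,"dz":0,"ax":0,"ay":0,"az":0}]'
python3 -m creep '[{"dx":0.71,"dy":-0.7,"dz":0,"ax":0,"ay":0,"az":0},{"dx":0.71,"dy":-0.7,"dz":0,"ax":0,"ay":0,"az":0},{"dx":0.71,"dy":-0.7,"dz":0,"ax":0,"ay":0,"az":0},{"dx":0.71,"dy":-0.7,"dz":0,"ax":0,"ay":0,"az":0},{"dx":0.71,"dy":-0.7,"dz":0,"ax":0,"ay":0,"az":0}]'
python3 -m creep '[{"dx":0.71,"dy":-0.7,"dz":0,"ax":0,"ay":0,"az":0},{"dx":0.71,"dy":-0.7,"dz":0,"ax":0,"ay":0,"az":0},{"dx":0.71,"dy":-0.7,"dz":0,"ax":0,"ay":0,"az":0},{"dx":0.71,"dy":-0.7,"dz":0,"ax":0,"ay":0,"az":0},{"dx":0.71,"dy":-0.7,"dz":0,"ax":0,"ay":0,"az":0}]'
python3 -m creep '[{"dx":0,"dy":0,"dz":0,"ax":0,"ay":0,"az":-1},{"dx":0,"dy":0,"dz":0,"ax":0,"ay":0,"az":-1},{"dx":0,"dy":0,"dz":0,"ax":0,"ay":0,"az":-1},{"dx":0,"dy":0,"dz":0,"ax":0,"ay":0,"az":-1},{"dx":0,"dy":0,"dz":0,"ax":0,"ay":0,"az":-1}]'
python3 -m creep '[{"dx":0,"dy":0,"dz":0,"ax":0,"ay":0,"az":-1},{"dx":0,"dy":0,"dz":0,"ax":0,"ay":0,"az":-1},{"dx":0,"dy":0,"dz":0,"ax":0,"ay":0,"az":-1},{"dx":0,"dy":0,"dz":0,"ax":0,"ay":0,"az":-1},{"dx":0,"dy":0,"dz":0,"ax":0,"ay":0,"az":-1}]'
python3 -m creep '[{"dx":0,"dy":0,"dz":0,"ax":0,"ay":0,"az":-1},{"dx":0,"dy":0,"dz":0,"ax":0,"ay":0,"az":0},{"dx":0,"dy":0,"dz":0,"ax":0,"ay":0,"az":0}]'
done
python3 - <<'E'
from station import bot
import cv2,numpy as np
s=bot.observe();print(s['t'],s['ee_pos'],s['ee_rot'],s['joint_pos'])
d=bot.snapshot('wrist');cv2.imwrite('pics/w2.png',d['frame']);np.savez('pics/w2.npz',**d)
E
```

```text
t: 1.03
ee_pos: [0.3212, -0.3675, 0.2532]
ee_rot: [-3.141, 0.0, 0.265]
force: [0.4, -0.1, -0.1]
finger_gap: 1.0
gripper_force: 0.0
t: 1.45
ee_pos: [0.3965, -0.2383, 0.2533]
ee_rot: [3.141, -0.0, 0.265]
force: [-0.0, -1.3, -0.1]
finger_gap: 0.999
gripper_force: 0.0
t: 1.87
ee_pos: [0.4718, -0.109, 0.2533]
ee_rot: [3.141, -0.0, 0.265]
force: [0.7, -1.1, 0.5]
finger_gap: 1.0
gripper_force: 0.0
t: 2.28
ee_pos: [0.4713, -0.1103, 0.2531]
ee_rot: [-3.141, 0.0, 0.618]
force: [-0.3, 0.2, -0.3]
finger_gap: 1.002
gripper_force: 0.0
t: 2.7
ee_pos: [0.4712, -0.1104, 0.2531]
ee_rot: [-3.141, 0.0, 0.966]
force: [-0.1, -0.4, -0.0]
finger_gap: 0.996
gripper_force: 0.0
t: 2.95
ee_pos: [0.4713, -0.1105, 0.2532]
ee_rot: [-3.141, -0.0, 1.031]
force: [0.2, -0.2, 0.6]
finger_gap: 0.999
gripper_force: 0.0
2.95 [ 0.47126391 -0.11046165  0.25319442] [-3.14140528e+00 -3.24927737e-06  1.03095052e+00] [-4.65024484e-01 -1.54717251e-01  1.97182421e+00  1.77825186e-05
  1.32467230e+00  7.48169846e-02]
```

View pics/w2.png

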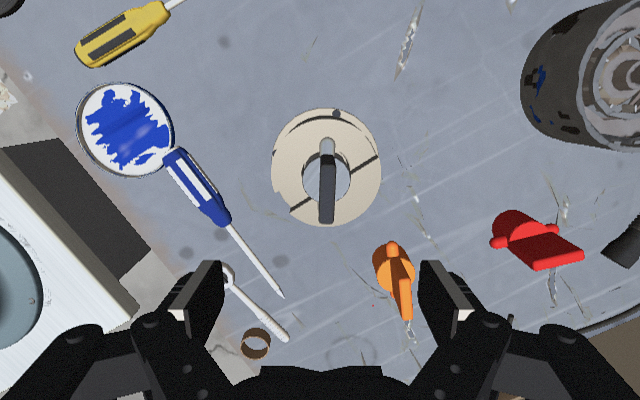

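Wrist view: the tab is at about (327,190), vertical, so it lies along tool x. The rim is centred near (327,167), and the slots run about 60° clockwise through (370,165) and (300,208). The orange plug is at (393,270), near the right finger.

```bash
python3 - <<'E'
from h import *
import cv2
d=dict(np.load('pics/w2.npz'));f=d['frame']
hsv=cv2.cvtColor(f,cv2.COLOR_BGR2HSV)
m=(hsv[...,2]<75).astype(np.uint8);r=np.zeros_like(m);r[105:235,265:390]=1;m*=r
n,l,st,ce=cv2.connectedComponentsWithStats(m)
for i in range(1,n):
    if st[i,4]>15:print(st[i],ce[i])
g=f[140:228,318:338].max(2);print(g[::4,::2])
# tile rim: bore centre etc
b=((hsv[...,0]<35)&(hsv[...,1]>20)&(hsv[...,2]>110)).astype(np.uint8)*r
cs=max(cv2.findContours(b,0,1)[0],key=cv2.contourArea);print(cv2.fitEllipse(cs))
E
```

```text
[296 116  56  11 108] [324.19444444 118.60185185]
[305 153  73  70 562] [332.97153025 171.37188612]
[290 197  21  15  58] [299.86206897 203.5       ]
[[210 204 129 150 162 163 156 124 184 208]
 [210 134 162 171 171 176 175 160 110 207]
 [212 143 167 171 171 173 177 165 109 208]
 [119 144 172 177 176 181 175 162 105 181]
 [ 64  82  32  32  31  31  25  23  73  70]
 [185  77  31  23  32  35  32  31  48 185]
 [173  78  35  48  47  43  46  40  17 179]
 [187  58  73  78  83  77  82  78  66 137]
 [184  58  77  79  78  79  80  78  68 137]
 [185  53  76  82  81  84  82  82  70 192]
 [183  60  81  83  85  82  81  79  74 180]
 [186  58  80  80  79  80  81  74  66 182]
 [185  67  82  80  82  84  82  77  68 180]
 [193  67  82  82  84  82  82  76  56 185]
 [186  72  75  84  80  81  79  76  42 183]
 [184  69  81  83  84  82  83  74  68 159]
 [115  82  81  86  85  81  80  77  61 195]
 [118  80  81  81  81  82  83  71 106 197]
 [142  82  84  87  81  82  82  73 148 195]
 [147  78  86  84  84  83  85  70 199 193]
 [130  77  81  83  78  83  83  70 195 192]
 [193 199 161 151 142 141 159 195 191 192]]
((325.0548400878906, 166.4933319091797), (101.96076965332031, 108.99638366699219), 160.16259765625)
```

```bash
python3 - <<'E'
import cv2
f=cv2.imread('pics/w2.png')[100:240,250:400];cv2.imwrite('pics/c2.png',cv2.resize(f,None,fx=4,fy=4,interpolation=cv2.INTER_CUBIC))
E
```

```text
(no output)
```

View pics/c2.png

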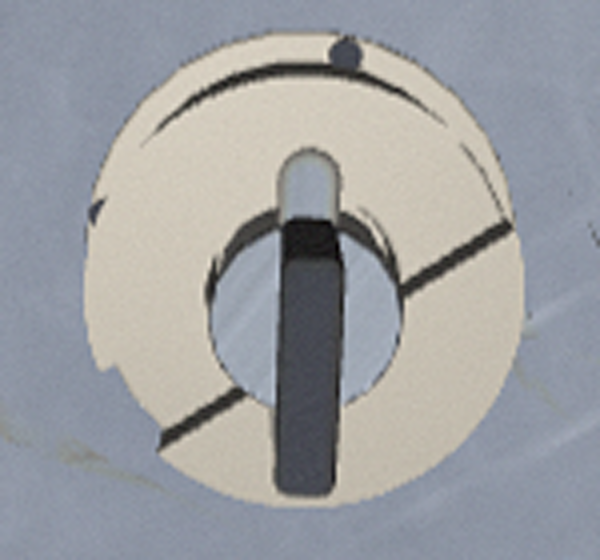

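```bash
python3 - <<'E'
from h import *
d=dict(np.load('pics/w2.npz'))
k=lambda x,y:(250+x/4,100+y/4)
for z in(.132,.142):
  a,b=ray(d,*k(313,262),z),ray(d,*k(304,495),z);v=a-b
  print(z,(a+b)/2,np.linalg.norm(v),np.degrees(np.arctan2(v[1],v[0])))
for z in(.05,.066):
  a,b=ray(d,*k(510,228),z),ray(d,*k(160,440),z);v=a-b;print('slot',a,b,np.degrees(np.arctan2(v[1],v[0])))
  a,b=ray(d,*k(510,228),z),ray(d,*k(400,292),z);v=a-b;print('slot',np.degrees(np.arctan2(v[1],v[0])))
E
```

```text
0.132 [ 0.47756575 -0.10993871  0.132     ] 0.045689273718447214 57.27678562036194
0.142 [ 0.47894875 -0.10722412  0.142     ] 0.043793395414461644 57.27678562036197
slot [ 0.52806482 -0.12381215  0.05      ] [ 0.42586239 -0.12611407  0.05      ] 1.290258977551339
slot 0.22653614666027955
slot [ 0.52721429 -0.11988424  0.066     ] [ 0.43007462 -0.12207212  0.066     ] 1.2902589775513411
slot 0.22653614666029862
```

```bash

python3 -m creep '[{"dx":0.11,"dy":0.12,"dz":0.6,"ax":0,"ay":0,"az":0.4},{"dx":0,"dy":0,"dz":0.8,"ax":0,"ay":0,"az":0},{"dx":0,"dy":0,"dz":0.8,"ax":0,"ay":0,"az":0},{"dx":0,"dy":0,"dz":0,"ax":0,"ay":0,"az":0},{"dx":0,"dy":0,"dz":0,"ax":0,"ay":0,"az":0}]'
python3 - <<'E'
from station import bot
import cv2,numpy as np
d=bot.snapshot('wrist');cv2.imwrite('pics/w3.png',d['frame'])
np.savez('pics/w3.npz',**d)
E
```

```text
t: 3.42
ee_pos: [0.4754, -0.1091, 0.1864]
ee_rot: [-3.139, 0.0, 1.004]
force: [0.0, 0.3, 0.3]
finger_gap: 1.001
gripper_force: 0.0
```

View pics/w3.png

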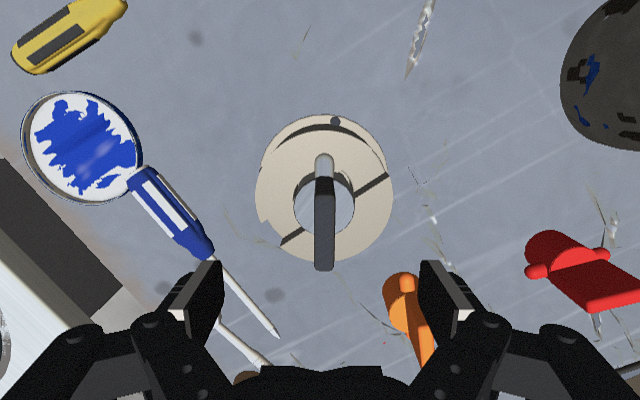

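The tab top is at (324,233), midway between the fingers at 222 and 422, and vertical. The orange plug at (400,300) is clear of the jaws in depth. Now I'll go down and grip.

```bash

python3 - <<'E'
from h import *
d=dict(np.load('pics/w3.npz'))
a,b=ray(d,325,194,.132),ray(d,323.5,271,.132);v=a-b;print((a+b)/2,np.linalg.norm(v),np.degrees(np.arctan2(v[1],v[0])))
E
python3 -m creep '[{"dx":0,"dy":0,"dz":0.6,"ax":0,"ay":0,"az":0},{"dx":0,"dy":0,"dz":0.6,"ax":0,"ay":0,"az":0},{"dx":0,"dy":0,"dz":0.6,"ax":0,"ay":0,"az":0},{"dx":0,"dy":0,"dz":0.5,"ax":0,"ay":0,"az":0},{"dx":0,"dy":0,"dz":0,"ax":0,"ay":0,"az":0}]'
```

```text
[ 0.47787771 -0.10917825  0.132     ] 0.046953454572244084 56.67294352250296
t: 3.88
ee_pos: [0.4755, -0.1093, 0.1174]
ee_rot: [-3.139, 0.0, 1.004]
force: [-0.2, -0.8, 0.7]
finger_gap: 1.001
gripper_force: 0.0
```

```bash

python3 -m creep '[{"dx":0.05,"dy":0.05,"dz":0,"ax":0,"ay":0,"az":0},{"dx":0,"dy":0,"dz":0,"ax":0,"ay":0,"az":0},{"dx":0,"dy":0,"dz":0,"ax":0,"ay":0,"az":0},{"dx":0,"dy":0,"dz":0,"ax":0,"ay":0,"az":0},{"dx":0,"dy":0,"dz":0,"ax":0,"ay":0,"az":0}]' 0 40
python3 -m creep '[{"dx":0,"dy":0,"dz":0,"ax":0,"ay":0,"az":0},{"dx":0,"dy":0,"dz":0,"ax":0,"ay":0,"az":0},{"dx":0,"dy":0,"dz":0,"ax":0,"ay":0,"az":0},{"dx":0,"dy":0,"dz":0,"ax":0,"ay":0,"az":0},{"dx":0,"dy":0,"dz":0,"ax":0,"ay":0,"az":0}]'
python3 -m creep '[{"dx":0,"dy":0,"dz":0,"ax":0,"ay":0,"az":0},{"dx":0,"dy":0,"dz":0,"ax":0,"ay":0,"az":0},{"dx":0,"dy":0,"dz":0,"ax":0,"ay":0,"az":0},{"dx":0,"dy":0,"dz":0,"ax":0,"ay":0,"az":0},{"dx":0,"dy":0,"dz":0,"ax":0,"ay":0,"az":0}]'
```

```text
t: 4.3
ee_pos: [0.4787, -0.1093, 0.1192]
ee_rot: [3.14, -0.0, 1.005]
force: [-0.9, -0.1, -0.2]
finger_gap: 0.298
gripper_force: 0.0
t: 4.72
ee_pos: [0.4786, -0.1092, 0.1189]
ee_rot: [3.141, -0.0, 1.005]
force: [-1.2, 0.8, 5.8]
finger_gap: 0.137
gripper_force: 41.6
t: 5.13
ee_pos: [0.4786, -0.1092, 0.1189]
ee_rot: [3.141, -0.0, 1.005]
force: [-1.1, 0.5, 5.9]
finger_gap: 0.136
gripper_force: 41.6
```

```bash

python3 -m creep '[{"dx":0,"dy":0,"dz":0,"ax":0,"ay":0,"az":0.6},{"dx":0,"dy":0,"dz":0,"ax":0,"ay":0,"az":0.6},{"dx":0,"dy":0,"dz":0,"ax":0,"ay":0,"az":0.6},{"dx":0,"dy":0,"dz":0,"ax":0,"ay":0,"az":0.6},{"dx":0,"dy":0,"dz":0,"ax":0,"ay":0,"az":0.6}]'
python3 -m creep '[{"dx":0,"dy":0,"dz":0,"ax":0,"ay":0,"az":0.6},{"dx":0,"dy":0,"dz":0,"ax":0,"ay":0,"az":0.6},{"dx":0,"dy":0,"dz":0,"ax":0,"ay":0,"az":0.6},{"dx":0,"dy":0,"dz":0,"ax":0,"ay":0,"az":0.6},{"dx":0,"dy":0,"dz":0,"ax":0,"ay":0,"az":0.6}]'
```

```text
t: 5.55
ee_pos: [0.4788, -0.1095, 0.1189]
ee_rot: [3.14, -0.0, 0.794]
force: [-0.0, 0.3, 3.4]
finger_gap: 0.133
gripper_force: 41.5
t: 5.97
ee_pos: [0.4788, -0.1095, 0.1188]
ee_rot: [3.14, -0.001, 0.584]
force: [0.3, 0.4, 4.0]
finger_gap: 0.138
gripper_force: 41.4
```

```bash

python3 -m creep '[{"dx":0,"dy":0,"dz":0,"ax":0,"ay":0,"az":0.8},{"dx":0,"dy":0,"dz":0,"ax":0,"ay":0,"az":0.8},{"dx":0,"dy":0,"dz":0,"ax":0,"ay":0,"az":0.8},{"dx":0,"dy":0,"dz":0,"ax":0,"ay":0,"az":0.8},{"dx":0,"dy":0,"dz":0,"ax":0,"ay":0,"az":0.8}]'
python3 -m creep '[{"dx":0,"dy":0,"dz":0,"ax":0,"ay":0,"az":0.8},{"dx":0,"dy":0,"dz":0,"ax":0,"ay":0,"az":0.8},{"dx":0,"dy":0,"dz":0,"ax":0,"ay":0,"az":0.8},{"dx":0,"dy":0,"dz":0,"ax":0,"ay":0,"az":0.8},{"dx":0,"dy":0,"dz":0,"ax":0,"ay":0,"az":0.8}]'
python3 -m creep '[{"dx":0,"dy":0,"dz":0.05,"ax":0,"ay":0,"az":0.1},{"dx":0,"dy":0,"dz":0.05,"ax":0,"ay":0,"az":0},{"dx":0,"dy":0,"dz":0,"ax":0,"ay":0,"az":0}]'
```

```text
t: 6.38
ee_pos: [0.4778, -0.1089, 0.1177]
ee_rot: [-3.141, 0.001, 0.304]
force: [0.5, -1.4, -2.8]
finger_gap: 0.135
gripper_force: 40.4
t: 6.8
ee_pos: [0.4776, -0.1092, 0.1171]
ee_rot: [3.141, 0.001, 0.025]
force: [0.7, -2.5, -4.4]
finger_gap: 0.135
gripper_force: 40.3
t: 7.05
ee_pos: [0.4778, -0.1091, 0.1144]
ee_rot: [3.141, 0.001, 0.022]
force: [1.2, -2.8, -6.0]
finger_gap: 0.134
gripper_force: 40.1
```

Force has gone to −6 N, which means the plug's weight is now hanging on the grip and the pin has gone over the slots. Lowering.

```bash

python3 -m creep '[{"dx":0,"dy":0,"dz":0.1,"ax":0,"ay":0,"az":0},{"dx":0,"dy":0,"dz":0.1,"ax":0,"ay":0,"az":0},{"dx":0,"dy":0,"dz":0.1,"ax":0,"ay":0,"az":0},{"dx":0,"dy":0,"dz":0,"ax":0,"ay":0,"az":0}]'
python3 -m creep '[{"dx":0,"dy":0,"dz":0.03,"ax":0,"ay":0,"az":0},{"dx":0,"dy":0,"dz":0.03,"ax":0,"ay":0,"az":0},{"dx":0,"dy":0,"dz":0,"ax":0,"ay":0,"az":0}]'
```

```text
t: 7.38
ee_pos: [0.4779, -0.1091, 0.1055]
ee_rot: [3.142, 0.001, 0.021]
force: [2.0, -2.5, -5.8]
finger_gap: 0.138
gripper_force: 40.1
t: 7.63
ee_pos: [0.4781, -0.1091, 0.1044]
ee_rot: [3.142, 0.0, 0.021]
force: [0.4, -3.6, -4.5]
finger_gap: 0.136
gripper_force: 40.3
```

```bash

python3 -m creep '[{"dx":0,"dy":0,"dz":0.04,"ax":0,"ay":0,"az":0},{"dx":0,"dy":0,"dz":0.02,"ax":0,"ay":0,"az":0},{"dx":0,"dy":0,"dz":0,"ax":0,"ay":0,"az":0}]'
python3 -m creep '[{"dx":0,"dy":0,"dz":0,"ax":0,"ay":0,"az":0},{"dx":0,"dy":0,"dz":0,"ax":0,"ay":0,"az":0},{"dx":0,"dy":0,"dz":0,"ax":0,"ay":0,"az":0},{"dx":0,"dy":0,"dz":0,"ax":0,"ay":0,"az":0},{"dx":0,"dy":0,"dz":0,"ax":0,"ay":0,"az":0}]' 0.7
python3 -m creep '[{"dx":0,"dy":0,"dz":-0.5,"ax":0,"ay":0,"az":0},{"dx":0,"dy":0,"dz":-0.8,"ax":0,"ay":0,"az":0},{"dx":0,"dy":0,"dz":-0.8,"ax":0,"ay":0,"az":0},{"dx":0,"dy":0,"dz":-0.8,"ax":0,"ay":0,"az":0},{"dx":0,"dy":0,"dz":-0.8,"ax":0,"ay":0,"az":0}]'
python3 -m creep '[{"dx":0,"dy":0,"dz":-0.5,"ax":0,"ay":0,"az":0},{"dx":0,"dy":0,"dz":-0.5,"ax":0,"ay":0,"az":0},{"dx":0,"dy":0,"dz":0,"ax":0,"ay":0,"az":0},{"dx":0,"dy":0,"dz":0,"ax":0,"ay":0,"az":0}]'
python3 - <<'E'
from station import bot
import cv2,numpy as np
w=bot.snapshot('wrist');s=bot.snapshot('scene')
a=cv2.resize(w['frame'][90:240,230:430],(400,300));b=cv2.resize(s['frame'][165:239,330:428],(400,300),interpolation=cv2.INTER_CUBIC)
cv2.imwrite('pics/c4.png',np.hstack([a,b]));np.savez('pics/w4.npz',**w)
E
```

```text
t: 7.88
ee_pos: [0.4784, -0.1092, 0.103]
ee_rot: [3.141, -0.0, 0.02]
force: [-1.1, -2.4, -1.1]
finger_gap: 0.139
gripper_force: 40.8
t: 8.3
ee_pos: [0.4783, -0.1089, 0.1028]
ee_rot: [-3.141, -0.0, 0.02]
force: [0.4, 0.1, -0.2]
finger_gap: 0.697
gripper_force: 0.0
t: 8.72
ee_pos: [0.478, -0.1089, 0.2148]
ee_rot: [-3.141, 0.0, 0.02]
force: [-0.1, -0.2, -0.3]
finger_gap: 0.701
gripper_force: 0.0
t: 9.05
ee_pos: [0.4785, -0.1091, 0.2441]
ee_rot: [3.141, -0.001, 0.02]
force: [0.2, 0.3, -0.7]
finger_gap: 0.702
gripper_force: 0.0
```

View pics/c4.png

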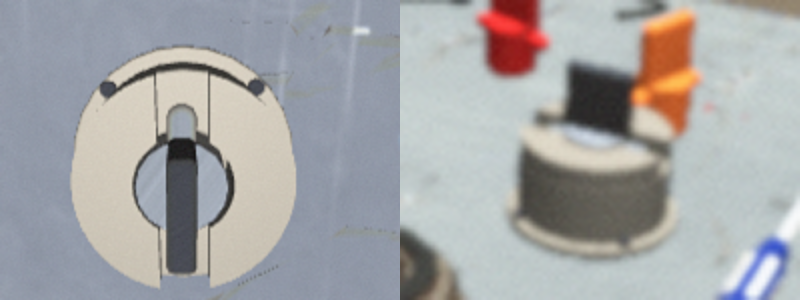

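The pin at (181,122) lies in the slot between its walls at u 157 and 210. The scene view shows the tab sitting low and upright, and the robot is clear.

```bash
python3 -c "
from station import bot
print(bot.hand_in())"
```

```text
the job is handed in; nothing more can be done
None
```

I turned the proud plug clockwise about 56° and lowered it 16 mm until its pin sat in the slots, then let go and handed the job in at about 9 s; the hand-in gave no verdict, but the last pictures show it home and upright, and the other plug was never approached.

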